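# Return a dental hand instrument to its colour-coded clips and close the cassette bar

## Task

The double-ended instrument with the green handle has been left lying loose on top of the rails of the open dental cassette. Its tips are sharp, so do not pick it up: roll it along the rails into the green clips until it lies fully down in both of them, then swing the blue-sleeved retaining bar over until it lies fully down across the handles. Leave the two other instruments in their notches and everything else on the desk where it is.

Things in the scene. Friction and masses are not known exactly. Their poses are not given: they have to be found in the camera images.
- cassette: Open perforated steel instrument cassette, 206 mm (its x) by 284 mm (its y), rims 26 mm high, held still on the desk by a non-slip mat. Origin: centre of its underside at desk height; x points away from the robot, y along the rails, z up; yaw varies. At y = +90 and -90 mm are grey notches for the two other instruments. Ears 38 mm high stand at x = -88, y = +-134 mm.
- rails_mid (a point): Point over the cassette's centre at the height of the rail tops (26 mm above the cassette's origin, same axes). Two grey silicone rails, 12 mm wide, run along y at x = -40 and +40 mm, plain and flat from y = -42 to +42 mm. A pair of coloured clips follows at y = +54 and at y = -54 mm (green on one side, yellow on the other, varying). Handles in notches and clips lie 1 mm below this height.
- carver: The loose double-ended instrument, 161 mm long along its own x: green round handle 10 mm thick, 120 mm long, and thin steel tips within 5 mm of the axis; about 35 g. Origin: centre of the handle, on its axis. At the start it lies across both rails' plain part (axis 5 mm above the rail tops), up to 0.15 rad from the cassette's x. It rolls when pushed sideways and soon stops when let go.
- handle_near (a point): Point on the green handle's axis 40 mm from its centre, towards the robot end (about over the near rail).
- handle_far (a point): Point on the green handle's axis 40 mm from its centre, towards the far end (about over the far rail).
- green_slot (a point): Where the green handle's centre belongs: mid-way between the two green clips, 20 mm above the cassette's origin, axes as the cassette's. Each clip is a U, 16 mm long, centred at x = -40 or +40 mm from here, 13 mm wide inside along y, cheeks 5 mm thick, floor 5 mm below this point, cheek tops 6 mm above it, flush with the rails: a handle pushed over the cheek drops in.
- yellow_slot (a point): The same point of the yellow pair of clips on the other side, which stays empty.
- bar (a joint): Angle (rad) of the retaining bar: 0 = fully down across the handles (its stop); grows as it swings up and towards the robot; 1.75 to 2.05 at the start. Pivot line parallel to the cassette's y at x = -88 mm, 32 mm above the cassette's origin. Stiff hinge: it stays where it is left, about 1.5 N on the crossbar moves it. A handle not in its clips stops it going down.
- bar_mid (a point): Middle of the bar's crossbar, on its axis, 88 mm from the pivot line. The crossbar is parallel to the cassette's y, with a blue sleeve 11 mm thick and 240 mm long; at y = +-128 mm thin steel arms run back to the pivots. Fully down, its axis is 32 mm above the cassette's origin at x = 0, its underside 1.5 mm above the seated handles.
- mirror: Steel-handled mouth mirror, handle 10 mm in diameter, 154 mm long, resting in one of the two grey notches (y = +90 or -90 mm of the cassette). Origin: centre of its handle.
- explorer: Steel-handled double-ended probe, handle 10 mm in diameter, 161 mm long, resting in the other grey notch. Origin: centre of its handle.
- syringe: Black composite syringe with a white label, 116 mm long, about 27 mm high, lying on the blue bib to the robot's right of the cassette. Origin: under its middle, at desk height.
- jaw_model: Pink and ivory dental jaw model, 52 by 60 by 31 mm, on the bib to the robot's left of the cassette. Origin: centre of its underside.
There are look-alikes about, which are no part of the job. What is shaped like the carver but orange or pink is not meant.

How it is judged:
On the way, in this order (a step that is already met when the one before it is completed fails the run):
1. the green-handled instrument lies fully down in both green clips (z of handle_near in the frame of green_slot between -0.003 and 0.0035 m and z of handle_far in the frame of green_slot between -0.003 and 0.0035 m and horizontal distance between carver and green_slot below 0.022 m), for 0.2 s.
2. the retaining bar is fully down (value of joint bar below 0.05 rad), for 0.2 s.
At the end, for the whole second after the job is handed in: The green handle rests fully down in both green clips (ends within 3.5 mm of seated height, centre within 22 mm); the bar is within 0.05 rad of fully down; mirror and probe are in their notches (moved under 15 mm), syringe and jaw model where they were (under 20 mm) (all of step 1 and angle between the x axis of carver and the x axis of cassette, either way round below 0.12 rad and value of joint bar below 0.05 rad and linear speed of carver below 0.02 m/s and distance of each of mirror, explorer from where it was at the start of the episode below 0.015 m and distance of each of syringe, jaw_model from where it was at the start of the episode below 0.02 m); the robot touches nothing.
It fails at once if the green-handled instrument is picked up (its centre more than 17 mm above where it lies on the rails) (z of carver in the frame of cassette above 0.048 m).
It fails at once if the mirror or the probe is knocked out of its notch (distance of any of mirror, explorer from where it was at the start of the episode above 0.02 m).
It fails at once if the syringe or the jaw model is shifted (distance of any of syringe, jaw_model from where it was at the start of the episode above 0.03 m).
It also fails if it takes over 51 s, if anything falls off the work surface, if the arm or the gripper's body presses on something with over 40 N, if the wrist force passes 120 N, or if a joint passes its speed limit or range.

## Robot

A 6-joint arm with a two-finger parallel gripper is mounted at the origin on the work surface. World frame = base frame: x ahead of the robot, y to its left, z up, the work surface at z = 0. Lengths are in m, angles in rad, forces in N, time in s.
With the tool pointing down it reaches from about 0.35 to 0.85 m from the base axis. Payload 8.1 kg.
Tool frame: the origin (TCP) lies at the centre of the arm's flange, where the gripper is bolted on; the fingertips stand 173 mm ahead of it and the grasp point (between the pads) lies 155 mm ahead of it (grasp_offset is the distance from the TCP to the grasp point, in m); z points along the fingers, y is the line along which they close (so a half turn about z gives the same grasp; the last joint's range is limited). The gripper opens to 85 mm and grips with 20 to 120 N. Pads are 22 mm wide; open, the fingers measure 114 mm over their backs; the gripper's body (76 mm by 85 mm) begins 54 mm behind the grasp point. The pads swing forward as they close: fully open they stand 13 mm farther back than shut.
Start: joints at [-1.285, 0.13, 1.488, -0, 1.523, -0.085], TCP at [0.217, -0.559, 0.405] pointing down, gripper open.
Joint ranges: [-2.96, 2.96], [-0.89, 2.26], [0.02, 2.5], [-1.34, 4.48], [0, 2.73], [-2.66, 2.66]. Speed limits (rad/s): [2.39, 2.39, 2.79, 3.14, 3.14, 3.14].

## Interface

Orientations are given as a unit quaternion [x, y, z, w].
In Python, from bench import reach, movel, move_j, ungrasp, clamp, pause, inverse_kinematics, observe, read_camera, Unreachable, hand_in, trace, grasp_offset gives the robot as it stands. Calls block until the motion is done:
- reach(position, orientation): joint-space move of the TCP to a pose.
- movel(position, attitude=None, v=0.15): straight line of the TCP; attitude=None keeps the orientation; v is the mean speed in m/s.
- move_j(angles): joint-space move.
- ungrasp() and clamp(f_grip=None): open the fingers fully, or close them until they stop; f_grip is the grip in N (None keeps the last).
- pause(seconds).
- inverse_kinematics(position, orientation): joint angles nearest the present ones, or None.
- observe(): the state.
- read_camera(name): name is "side" or "top" or "wrist"; returns a dict with "img" (384x512x3 uint8, red, green, blue), "range_z" (384x512 float32, m along the optical axis (not along the pixel's ray), 0 where there is no reading), "fov_y" (degrees; the focal length in pixels is half the picture's height over the tangent of half this angle, whatever the lens; pixels are square), "cx", "cy" (the principal point, pixels), "rvec" (rotation vector, rad) and "tvec" (3), from world to camera coordinates, as OpenCV has them. Camera axes: x right, y down, z forward; pixel columns grow to the right and rows downward; lengths in m; the calibration is good to about 2 mm. A picture is of the moment at which its call begins.
A pose or a line that the arm cannot do raises Unreachable and nothing moves.
- hand_in(): hands the job in; it is judged then, once.
Trained networks look in a picture, given as the dict that the camera call returned (one of the last four; its "shot" number tells which), for a name from the list of things; names that differ only in an ending like _2 or _b are one class to them, and where a whole thing is asked for, a point or a joint stands for the part that bears it (a point fixed in the world has none). Each returns a list of dicts, best first, with "conf" (0 to 1); they miss things now and then, are a little off and sometimes report something else, mostly with a low value. They report only what shows in the picture. A call takes as long as a camera call. They do not tell look-alikes from the thing itself.
- trace(name, picture): "pixels" (384x512 bool, what is visible of it) and "xy" ([column, row] in pixels, amid what is visible of it).
The state is a dict: "t": time; "joint_pos": joint angles; "joint_velocities": joint speeds; "effort": joint torques, N m; "position": TCP position; "ee_rot": TCP orientation; "force": force on the tool from outside, world axes, zero at the start; "torque": the same for the moment, N m; "width": finger opening in m; "finger_force": force on a finger pad.
Only numpy, scipy, OpenCV 4.12 (cv2) and the standard library are available. Lean on these libraries where they do the work, as an engineer would, in place of code of your own. Each camera call takes 0.05 s, during which the arm holds its last target. There are 200 camera calls.

## Working session

There is one attempt and no reset: what is moved stays moved. The work goes in short steps, each a Python script; the robot and the scene stay as the last script left them, time stands still between calls to the robot, and variables do not carry over. Pictures are saved under pics/ and viewed, at most 10 in all, crops included, and the job is handed in when it is done.

```bash
ls; mkdir -p pics
cat > h.py <<'E'
import numpy as np, cv2
from bench import *
def cam(n):
    p=read_camera(n); return p
def K(p):
    f=192/np.tan(np.radians(p["fov_y"])/2); return f
def pts(p,mask):
    v,u=np.nonzero(mask&(p["range_z"]>0)); z=p["range_z"][v,u]; f=K(p)
    c=np.stack([(u-p["cx"])/f*z,(v-p["cy"])/f*z,z],1)
    R=cv2.Rodrigues(np.array(p["rvec"],float))[0]
    return (c-np.array(p["tvec"]).ravel())@R, p["img"][v,u]
def save(p,n): cv2.imwrite("pics/"+n,p["img"][:,:,::-1])
E
python3 - <<'E'
from h import *
for n in ["top","side"]:
    p=cam(n); save(p,n+"0.png")
    for k in ["carver","bar","cassette","mirror","explorer","syringe","jaw_model"]:
        for d in trace(k,p)[:3]:
            P,c=pts(p,d["pixels"]); print(n,k,round(d["conf"],2),np.round(d["xy"]),len(P),np.round(np.median(P,0),3) if len(P) else "",c.mean(0).round() if len(P) else "")
    np.savez(n+"0.npz",**{k:v for k,v in p.items()})
print(observe()["t"],grasp_offset)
E
```

```text
pics
top carver 0.72 [301. 274.] 200 [ 0.336 -0.101  0.009] [106.  70.  77.]
top carver 0.66 [185. 111.] 92 [0.751 0.2   0.009] [105.  64.  30.]
top carver 0.65 [198. 273.] 164 [0.34  0.149 0.009] [107.  71.  81.]
top bar 0.8 [290. 212.] 464 [ 0.487 -0.077  0.122] [41. 71. 94.]
top bar 0.68 [290. 182.] 59 [ 0.562 -0.073  0.036] [27. 84. 45.]
top cassette 0.92 [282. 173.] 10154 [ 0.591 -0.063  0.004] [85. 87. 87.]
top mirror 0.62 [251. 172.] 264 [0.589 0.024 0.024] [94. 89. 89.]
top explorer 0.74 [320. 162.] 131 [ 0.623 -0.153  0.024] [95. 87. 86.]
top syringe 0.59 [406. 189.] 247 [ 0.56  -0.375  0.019] [56. 60. 59.]
top jaw_model 0.84 [126. 213.] 478 [0.472 0.34  0.015] [100.  96.  95.]
side carver 0.57 [225. 180.] 159 [ 0.608 -0.068  0.033] [ 58. 109.  71.]
side carver 0.54 [161. 266.] 179 [0.748 0.225 0.009] [145.  97.  65.]
side carver 0.45 [324. 251.] 172 [0.336 0.164 0.008] [142.  93. 101.]
side bar 0.68 [267. 160.] 377 [ 0.49  -0.088  0.12 ] [ 79. 103. 119.]
side bar 0.64 [232. 208.] 150 [0.58  0.024 0.023] [132. 125. 124.]
side cassette 0.79 [233. 189.] 6613 [ 0.589 -0.053  0.005] [107. 107. 103.]
side mirror 0.45 [225. 208.] 189 [0.605 0.026 0.023] [129. 122. 121.]
side syringe 0.5 [242. 124.] 139 [ 0.568 -0.35   0.016] [73. 76. 71.]
side jaw_model 0.81 [272. 310.] 558 [0.476 0.346 0.015] [141. 133. 123.]
0.8 0.1547
```

```bash
python3 - <<'E'
import cv2,numpy as np
a=cv2.imread("pics/top0.png")[110:280,190:390]; b=cv2.imread("pics/side0.png")[90:290,120:340]
a=cv2.resize(a,(400*1,340),interpolation=3); b=cv2.resize(b,(374,340),interpolation=3)
c=np.hstack([a,b]); c=cv2.convertScaleAbs(c,alpha=1.8); cv2.imwrite("pics/c0.png",c)
E
python3 - <<'E'
import sys; sys.path.insert(0,".")
from h import *
for n in ["top","side"]:
    p=dict(np.load(f"{n}0.npz",allow_pickle=True))
    hsv=cv2.cvtColor(p["img"],cv2.COLOR_RGB2HSV)
    P,_=pts(p,np.ones((384,512),bool))
    z=p["range_z"]>0
    H=hsv[z]
    roi=(P[:,0]>.42)&(P[:,0]<.75)&(P[:,1]>-.25)&(P[:,1]<.15)
    for nm,lo,hi in [("green",45,85),("yellow",20,34),("blue",95,115)]:
        m=roi&(H[:,0]>=lo)&(H[:,0]<=hi)&(H[:,1]>110)&(H[:,2]>30)&(P[:,2]>.012)
        im=np.zeros((384,512),np.uint8); vv,uu=np.nonzero(z); im[vv[m],uu[m]]=1
        nl,lab,st,ce=cv2.connectedComponentsWithStats(im)
        L=lab[z]
        for i in range(1,nl):
            if st[i,4]<6: continue
            Q=P[L==i]; c=np.median(Q,0); d=Q[:,:2]-Q[:,:2].mean(0); _,s,v=np.linalg.svd(d,full_matrices=False)
            print(n,nm,st[i,4],ce[i].round(),Q.mean(0).round(4),"max z",np.percentile(Q[:,2],90).round(4),"len",np.ptp(d@v[0]).round(3),"yaw",np.arctan(v[0,1]/v[0,0]).round(3),"mid",((Q.max(0)+Q.min(0))/2).round(4))
E
```

```text
top green 126 [288. 170.] [ 0.5954 -0.0695  0.0351] max z 0.0378 len 0.11 yaw 0.097 mid [ 0.5964 -0.0698  0.0317]
top green 43 [305. 154.] [ 0.6426 -0.1147  0.0198] max z 0.0273 len 0.021 yaw -1.443 mid [ 0.6421 -0.1139  0.0204]
top green 42 [310. 184.] [ 0.5641 -0.1268  0.0197] max z 0.0268 len 0.022 yaw -1.447 mid [ 0.5636 -0.1257  0.0203]
top yellow 53 [263. 159.] [ 0.6257 -0.0066  0.0201] max z 0.0257 len 0.023 yaw -1.383 mid [ 0.6251 -0.0075  0.0198]
top yellow 54 [267. 189.] [ 0.5471 -0.019   0.0199] max z 0.0269 len 0.023 yaw -1.444 mid [ 0.5472 -0.0189  0.0206]
top blue 416 [296. 209.] [ 0.4877 -0.0825  0.1223] max z 0.1245 len 0.237 yaw -1.413 mid [ 0.4884 -0.0823  0.1219]
side green 7 [215. 168.] [ 0.6458 -0.1219  0.0241] max z 0.027 len 0.011 yaw 1.11 mid [ 0.646  -0.122   0.0249]
side green 9 [241. 168.] [ 0.5656 -0.126   0.02  ] max z 0.0256 len 0.019 yaw -1.367 mid [ 0.5652 -0.1261  0.0194]
side green 12 [215. 171.] [ 0.6432 -0.108   0.0235] max z 0.0272 len 0.023 yaw -1.57 mid [ 0.6439 -0.109   0.0236]
side green 106 [230. 179.] [ 0.5951 -0.0681  0.0343] max z 0.0376 len 0.111 yaw 0.089 mid [ 0.5963 -0.0673  0.0333]
side yellow 26 [218. 196.] [ 0.6274 -0.0076  0.0229] max z 0.0271 len 0.027 yaw -1.499 mid [ 0.6274 -0.0073  0.0215]
side yellow 14 [246. 195.] [ 0.5488 -0.0147  0.0225] max z 0.0286 len 0.023 yaw -1.304 mid [ 0.5478 -0.0161  0.0215]
side blue 154 [268. 157.] [ 0.4888 -0.0729  0.1226] max z 0.1249 len 0.237 yaw -1.412 mid [ 0.4898 -0.0823  0.1217]
```

View pics/c0.png

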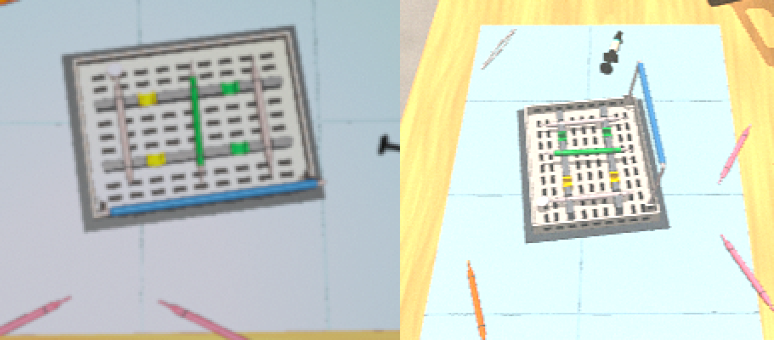

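Cropped view (top on the left, side on the right): the green handle lies between the rails' clips (top image about 288,170). The green clips are on the robot's right (305,154 and 310,184), the yellow ones on its left, and the blue bar is up on the robot side. From the clips, the cassette is at about (0.595, -0.0665) with yaw about 0.15. The two-finger push will run along -y.

```bash
cat >> h.py <<'E'
yaw=0.152; C=np.array([0.5953,-0.0666,0.0])
ex=np.array([np.cos(yaw),np.sin(yaw),0]); ey=np.array([-ex[1],ex[0],0])
from scipy.spatial.transform import Rotation as Rn
def quat(s): 
    y=s*ex; z=np.array([0,0,-1.]); return Rn.from_matrix(np.stack([np.cross(y,z),y,z],1)).as_quat()
def W(x,y,z): return C+x*ex+y*ey+np.array([0,0,z])
E
python3 - <<'E'
from h import *
pos=W(0,.032,.173+.06)
best=None
for s in (1,-1):
    q=inverse_kinematics(pos,quat(s)); print(s,None if q is None else np.round(q,2))
    if q is not None and (best is None or abs(q[5])<best[0]): best=(abs(q[5]),s,q)
s=best[1]; open("s.txt","w").write(str(s))
ungrasp()
reach(W(0,.032,.30),quat(s)); movel(pos,v=.2)
o=observe(); print(s,o["t"],o["position"],o["force"],o["width"])
p=cam("side"); save(p,"side1.png")
P,c=pts(p,np.ones((384,512),bool))
d=(P-C); x=d@ex;y=d@ey;z=d[:,2]
m=(abs(x)<.075)&(abs(y-.032)<.03)&(z>.042)&(z<.2)
for a,b in [(-.075,-.03),(.03,.075)]:
    k=m&(x>a)&(x<b); print(k.sum(),np.sort(z[k])[:12].round(4), x[k].min(),x[k].max(),np.percentile(y[k&(z<.09)],[1,50,99]) if (k&(z<.09)).any() else "")
p=cam("wrist"); save(p,"wrist1.png")
E
python3 -c "
import cv2,numpy as np
a=cv2.imread('pics/side1.png')[60:260,120:340];b=cv2.imread('pics/wrist1.png')
cv2.imwrite('pics/c1.png',np.hstack([cv2.resize(a,(396,360),interpolation=3),cv2.resize(b,(400,360))]))"
```

```text
1 [-0.15  0.25  1.68 -0.    1.21 -0.3 ]
-1 None
1 3.825 [ 0.59036538 -0.03541635  0.23303524] [0.45676132 0.12556313 0.38167244] 0.08544093777985198
308 [0.0734 0.0747 0.0785 0.0796 0.08   0.0801 0.0802 0.0815 0.0817 0.0822
 0.0824 0.0841] -0.07228021045895978 -0.03063564719965007 [0.01865216 0.04057458 0.04442808]
349 [0.0768 0.0796 0.0802 0.081  0.0815 0.0827 0.0829 0.0833 0.0835 0.0835
 0.0849 0.0864] 0.030030395710174084 0.07481102890682938 [0.03848994 0.04140602 0.04651741]
```

View pics/c1.png

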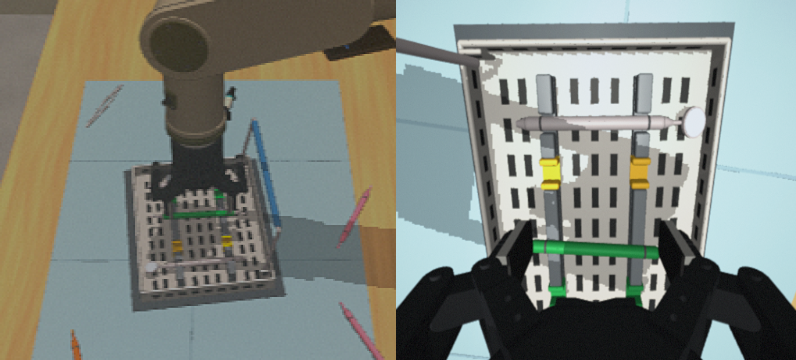

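The open fingertips show at z ≈ 0.073 with the TCP at 0.233, so they stand about 160 mm ahead. I'll descend beside the handle and push.

```bash
cat >> h.py <<'E'
def green():
    for n in ("top","side"):
        p=cam(n); P,c=pts(p,np.ones((384,512),bool)); z=p["range_z"]>0
        H=cv2.cvtColor(p["img"],cv2.COLOR_RGB2HSV)[z]; d=P-C; x=d@ex;y=d@ey
        m=(H[:,0]>45)&(H[:,0]<85)&(H[:,1]>110)&(H[:,2]>30)&(abs(x)<.065)&(abs(y)<.08)&(d[:,2]>.008)
        a=m&(abs(x)<.028); 
        if a.sum()>4: print(n,a.sum(),"mid y",np.median(y[a]).round(4),"z",np.median(d[a,2]).round(4),"slope",np.polyfit(x[a],y[a],1)[0].round(3))
        for nm,b in (("near",m&(x<-.029)),("far",m&(x>.029))):
            if b.sum()>2: print("  ",nm,b.sum(),x[b].mean().round(4),np.median(y[b]).round(4),"z90",np.percentile(d[b,2],90).round(4))
    return p
def st(): o=observe(); print(round(o["t"],2),np.round(o["position"],4),np.round(o["force"],2))
E
python3 - <<'E'
from h import *
movel(W(0,.032,.192),v=.08); st()
movel(W(0,.032,.189),v=.03); st()
movel(W(0,.0,.189),v=.04); st()
movel(W(0,-.025,.189),v=.03); st()
movel(W(0,-.038,.189),v=.02); st()
save(green(),"side2.png"); save(cam("wrist"),"wrist2.png"); print(observe()["t"])
E
python3 -c "
import cv2,numpy as np
a=cv2.imread('pics/side2.png')[110:260,140:310];b=cv2.imread('pics/wrist2.png')
cv2.imwrite('pics/c2.png',np.hstack([cv2.resize(a,(396,360),interpolation=3),cv2.resize(b,(400,360))]))"
```

```text
4.58 [ 0.5904 -0.0349  0.1916] [ 0.23 -0.03  0.8 ]
4.83 [ 0.5906 -0.035   0.1892] [0.17 0.16 0.29]
5.78 [ 0.5952 -0.0665  0.1889] [-0.15  0.55  0.87]
6.77 [ 0.599  -0.0913  0.1889] [-0.82  0.6  -0.8 ]
7.57 [ 0.601  -0.1042  0.189 ] [-0.1  -0.26  0.25]
   near 8 -0.0402 -0.0483 z90 0.0989
side 50 mid y -0.0532 z 0.0231 slope 0.015
   near 20 -0.0369 -0.052 z90 0.0431
   far 20 0.0361 -0.0523 z90 0.0268
7.7167
```

View pics/c2.png

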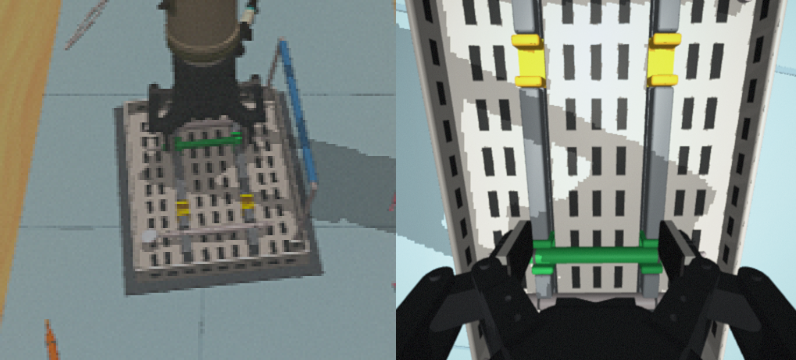

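The handle has dropped into both green clips: midline y ≈ -53 mm, visible top about 23–25 mm, slope 0.015. Next I'll retreat, verify from above, and push the bar with the closed fingers.

Run:
```python
from h import *
T=.173
movel(W(0,-.030,.189),v=.05)
movel(W(0,-.030,.33),v=.25)
best=None
for sg in (1,-1):
    y=sg*ey; z=np.array([0,0,-1.]); q=Rn.from_matrix(np.stack([np.cross(y,z),y,z],1)).as_quat()
    a=inverse_kinematics(W(-.15,0,T+.17),q)
    print(sg,None if a is None else np.round(a,2))
    if a is not None and (best is None or abs(a[5])<best[0]): best=(abs(a[5]),q)
q=best[1]; np.save("q.npy",q)
clamp(20)
reach(W(-.15,0,T+.17),q); st()
green()
movel(W(-.15,0,T+.085),v=.15); st()
for x in (-.13,-.115,-.09,-.065,-.0465):
    movel(W(x,0,T+.085),v=.05); st()
p=cam("side"); save(p,"side3.png")
m=trace("bar",p)
for n in("top","side"):
    p=cam(n); P,c=pts(p,np.ones((384,512),bool)); H=cv2.cvtColor(p["img"],cv2.COLOR_RGB2HSV)[p["range_z"]>0]
    d=P-C; x=d@ex; y=d@ey
    k=(H[:,0]>95)&(H[:,0]<116)&(H[:,1]>110)&(abs(y)<.12)&(x>-.13)&(x<.02)&(d[:,2]>.03)
    print(n,k.sum(),np.median(x[k]),np.median(d[k,2]))
```

```text
1 [-0.31 -0.23  1.95 -0.    1.42 -2.03]
-1 [-0.31 -0.23  1.95 -0.    1.42  1.11]
10.86 [ 0.4472 -0.0894  0.3432] [ 0.18 -0.38 -0.67]
   far 18 0.0485 -0.056 z90 0.0271
side 47 mid y -0.0534 z 0.0229 slope 0.007
   near 28 -0.0415 -0.0544 z90 0.0269
   far 35 0.0411 -0.0531 z90 0.027
11.68 [ 0.4474 -0.0894  0.2587] [ 0.31 -0.08 -0.57]
12.22 [ 0.467  -0.0862  0.258 ] [-0.63  1.5   0.04]
12.68 [ 0.4819 -0.084   0.2579] [-0.62 -0.03 -0.28]
13.32 [ 0.5065 -0.0802  0.2579] [-0.02  0.03 -0.04]
13.97 [ 0.5313 -0.0764  0.2581] [-0.39 -0.5   0.6 ]
14.49 [ 0.5498 -0.0736  0.2582] [ 0.13 -0.35  0.96]
top 59 -0.030778599320573887 0.10270261217827381
side 146 -0.02839766341357569 0.10221616470851766
```

The bar is at x ≈ -30 mm, z ≈ 98 mm (θ ≈ 0.85), as predicted. Next I'll press it down from above along its arc.

```bash
python3 - <<'E'
from h import *
T=.173
movel(W(-.055,0,T+.085),v=.08); movel(W(-.055,0,T+.125),v=.15); movel(W(-.025,0,T+.125),v=.15)
for th in np.append(np.linspace(.85,0,9),-.02):
    movel(W(-.088+.088*np.cos(th),0,T+.032+.088*np.sin(th)+.0055),v=.06); print(round(th,2),end=" "); st()
    if abs(observe()["force"][2])>25: break
def look():
  for n in("top","side"):
    p=cam(n); save(p,n+"4.png"); P,c=pts(p,np.ones((384,512),bool)); H=cv2.cvtColor(p["img"],cv2.COLOR_RGB2HSV)[p["range_z"]>0]
    d=P-C; x=d@ex; y=d@ey
    k=(H[:,0]>95)&(H[:,0]<116)&(H[:,1]>110)&(abs(y)<.12)&(abs(x)<.03)&(d[:,2]>.02)
    print(n,k.sum(),np.median(x[k]),np.median(d[k,2]),np.percentile(d[k,2],90))
movel(W(0,0,T+.10),v=.15); reach(W(-.2,-.1,T+.25),np.load("q.npy")); look(); green(); st()
E
python3 -c "
import cv2,numpy as np
a=cv2.imread('pics/side4.png')[90:290,120:340];b=cv2.imread('pics/top4.png')[110:280,190:390]
cv2.imwrite('pics/c4.png',cv2.convertScaleAbs(np.hstack([cv2.resize(a,(396,360),interpolation=3),cv2.resize(b,(400,360),interpolation=3)]),alpha=1.5))"
```

```text
0.85 16.23 [ 0.5651 -0.0712  0.2759] [0.42 0.54 0.89]
0.74 16.54 [ 0.5723 -0.07    0.2693] [ 0.66 -1.37 -0.14]
0.64 16.85 [ 0.5782 -0.0691  0.2622] [-0.94  0.23 -0.47]
0.53 17.16 [ 0.5832 -0.0684  0.2544] [-0.37  1.03  0.06]
0.42 17.47 [ 0.5874 -0.0677  0.2461] [0.73 0.29 0.36]
0.32 17.77 [ 0.5907 -0.0672  0.2374] [0.44 0.85 0.05]
0.21 18.08 [ 0.5931 -0.0668  0.2283] [-0.21 -0.22 -0.1 ]
0.11 18.39 [ 0.5945 -0.0666  0.2191] [-0.18  0.83 -0.02]
0.0 18.7 [ 0.5959 -0.0667  0.2109] [ 1.92 -0.24  2.7 ]
-0.02 18.95 [ 0.596  -0.0668  0.2105] [-4.49  0.32 12.93]
top 315 -0.0011443841138249248 0.03679975163279719 0.039230711136224984
side 159 0.0012610568629809673 0.03671014946224417 0.03922947355767421
top 56 mid y -0.0542 z 0.0241 slope -0.002
   near 61 -0.0408 -0.0544 z90 0.0269
   far 61 0.0408 -0.0541 z90 0.0272
side 36 mid y -0.0532 z 0.0229 slope 0.016
   near 29 -0.0415 -0.0538 z90 0.0267
   far 38 0.0416 -0.0532 z90 0.0262
20.77 [ 0.4133 -0.1953  0.4219] [0.59 0.1  0.07]
```

View pics/c4.png

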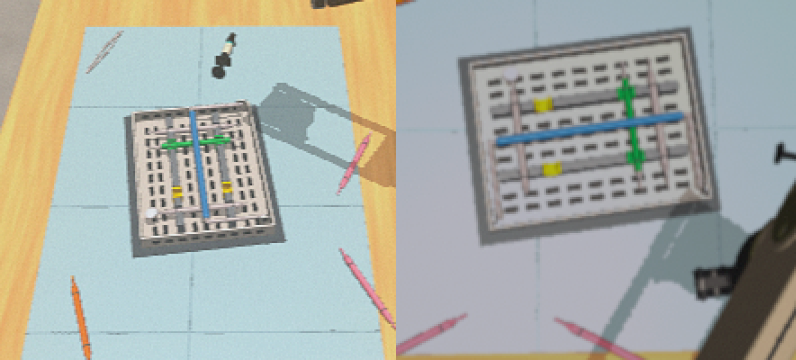

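The view shows the bar down across the handles at x = 0 with its top at about 37 mm. The green handle is in both green clips, and the other instruments look unmoved.

```bash
python3 -c "
from bench import *
print(hand_in())"
```

```text
the job is handed in; nothing more can be done
None
```

The green-handled instrument lies in both green clips, the bar is fully down across the handles, nothing else appears moved in the final view, and the job is handed in after about 21 s of the 51 s; no verdict came back.

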